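Brake the ware trolley, slide the board of tumblers home, release the brake

TASK

Load the little ware trolley: press its castor brake pedal down firmly until it bites hard on the wheel and holds, without stamping on it; with the brake on, gently slide the ware board with the two tumblers along the deck until it is fully home against the end stop; then flick the pedal fully back up so that the brake is off. The tumblers must stay standing on the board, the trolley must stay where it stands, and the jar, the mug and the lid are to be left alone.

Things in the scene. Friction and masses are not known exactly. Their poses are not given: they have to be found in the camera images.
- trolley: Low wooden ware trolley, 3 kg, on four rigid 75 mm castors (wheel centres x = +-115, y = +-80). Positions in these notes: trolley frame, mm. Origin on the bench below the deck's middle, z up, x from the loading end to the end with stop and pedal: the only way it rolls (under 1 N starts it; well braked it holds 20 N). Deck 320 (x) by 230 (y), top at z = 115. It must stay within 30 mm of its place.
- stop_face (a point): Middle of the end stop's face that the board must meet, at x = 136, y = 0, z = 123 in the trolley's frame, axes as the trolley's. The stop is a wooden cross bar on the deck, 16 thick (x), 182 wide (y), 30 high. Two side battens on the deck, 12 high, their inner faces at y = +-77, guide the board to it.
- brake (a joint): Angle of the brake pedal, rad: 0 = fully up, released, against its stop, nose 0.30 above level; grows as it is pressed down. Stiff pivot: it stays where it is left, and takes 7 to 9 N near the nose to turn either way. Somewhere between 0.2 and 0.65, by wear and setting, its rubber shoe meets the wheel and it goes hard: about 16 N near the nose makes it bite and hold; over 20 N is stamping.
- pedal_pivot (a point): Pivot of the brake pedal, behind the castor wheel at x = 115, y = -80; in the trolley's frame at x = 152, y = -80, z = 66. The pedal turns about the trolley's y axis there; this point's axes turn with it (they agree with the trolley's at joint value 0).
- pedal_nose (a point): Middle of the nose (8 mm round bar) at the pedal's free end, 70 mm from the pivot, 60 mm beyond the deck's edge, 87 mm above the bench when released. The pedal is a bare steel tread 36 mm wide (trolley y), 4 thick, 12 to 70 mm from the pivot, flanges turned 11 mm down along both sides. Press it from above; lift it by its two sides between the fingers, or from below the nose. Free for 60 mm around.
- braked_wheel: The castor wheel under the pedal, 75 mm diameter, 24 mm wide. Origin at its centre, in the trolley's frame x = 115, y = -80, z = 37.5; its y axis is the axle; it turns as the trolley rolls.
- board: Plain wooden ware board, 296 (x) by 150 (y) by 16 mm, 0.45 kg, flat on the deck between the battens (2 mm play each side), overhanging the loading end by 55 to 110 mm at the start. Origin: centre of its underside, axes as the trolley's. Home, its rear end is flush with the deck's edge at x = -160. It takes 4 to 8 N to slide with its load; over 20 N from the fingers is too rough.
- board_front (a point): Middle of the board's front end face (the end towards the end stop), half way up its thickness.
- board_rear (a point): Middle of the board's rear end face, where it is pushed, half way up its thickness: 123 mm above the bench. The deck's top is 8 mm lower.
- tumbler_a: Unglazed white tumbler standing upside down (foot up) on the board, nearer its rear end (at least 25 mm from it). 100 mm high, 76 mm across at the bottom, 55 mm at the top, 0.15 to 0.28 kg. Origin: centre of its underside, z up.
- tumbler_b: The same kind of tumbler, nearer the board's front end.
- glaze_jar: Bystander: lidded jar, 72 mm across, 85 mm high, on the bench beside the trolley. Origin: centre of its underside.
- mug: Bystander: white mug, 80 mm across, 92 mm high, on the bench off the pedal end of the trolley. Origin: centre of its underside.
- jar_lid: Bystander: white screw lid, 62 mm across, 14 mm high, lying on the bench beside the trolley. Origin: centre of its underside.
Things that resemble listed ones, but are neither listed nor needed, are in the scene too. Leave any purple or yellow look-alike of the tumbler_a alone. Leave any brown look-alike of the tumbler_b alone.

How it is judged (in metres and radians):
On the way, in this order (a step that is already met when the one before it is completed fails the run):
1. the pedal is down and the brake bites: its shoe bears on the wheel with more than 14 N; the board is not yet home (contact force between brake and braked_wheel above 14 N and not (x of board_front in the frame of trolley above 0.134 m)), for 0.3 s.
2. with the brake still biting (more than 10 N), the board is home: within 2 mm of the end stop (contact force between brake and braked_wheel above 10 N and x of board_front in the frame of trolley above 0.134 m), for 0.3 s.
3. the pedal is flicked fully up, the brake is off, the board still home (value of joint brake below 0.1 rad and x of board_front in the frame of trolley above 0.134 m), for 0.3 s.
At the end, for the whole second after the job is handed in: The board's front end is within 2 mm of the end stop, the brake pedal is up (joint below 0.10 rad), the trolley stands still within 30 mm of where it started, and both tumblers stand upright on the board (within 0.1 rad) (all of step 3 and distance of trolley from where it was at the start of the episode below 0.03 m and linear speed of each of trolley, board below 0.01 m/s and z of tumbler_a in the frame of board between 0.01 and 0.022 m and angle between each of tumbler_a, tumbler_b's own z axis and vertical below 0.1 rad and z of tumbler_b in the frame of board between 0.01 and 0.022 m); the robot touches nothing.
It fails at once if the board is pushed with more than 20 N (contact force between the fingers and board above 20 N).
It fails at once if the pedal is stamped on: the brake shoe bears on the wheel with more than 50 N, as under some 20 N at the nose (contact force between brake and braked_wheel above 50 N).
It fails at once if the trolley is rolled or dragged more than 30 mm from where it stood (distance of trolley from where it was at the start of the episode above 0.03 m).
It fails at once if a tumbler is tipped (more than 0.35 rad) (angle between any of tumbler_a, tumbler_b's own z axis and vertical above 0.35 rad).
It fails at once if the jar, the mug or the lid is moved more than 20 mm (distance of any of glaze_jar, mug, jar_lid from where it was at the start of the episode above 0.02 m).
It also fails if it takes over 72 s, if anything falls off the work surface, if the arm or the gripper's body presses on something with over 40 N, if the wrist force passes 120 N, or if a joint passes its speed limit or range.

ROBOT

A 6-joint arm with a two-finger parallel gripper is mounted at the origin on the work surface. World frame = base frame: x ahead of the robot, y to its left, z up, the work surface at z = 0. Lengths are in mm, angles in rad, forces in N, time in s.
With the tool pointing down it reaches from about 275 to 1000 mm from the base axis. Payload 8.4 kg.
Tool frame: the origin (TCP) lies at the very end of the fingers, on their centre line; the grasp point (between the pads) lies 19 mm behind it; z points along the fingers, y is the line along which they close (so a half turn about z gives the same grasp; the last joint's range is limited). The gripper opens to 85 mm and grips with 20 to 120 N. Pads are 22 mm wide; open, the fingers measure 114 mm over their backs; the gripper's body (76 mm by 85 mm) begins 54 mm behind the grasp point. The pads swing forward as they close: fully open they stand 13 mm farther back than shut.
Start: joints at [-1.34, 0.353, 1.633, -0, 1.155, -0.002], TCP at [144.188, -608.143, 231.281] pointing down, gripper open.
Joint ranges: [-2.63, 2.63], [-0.92, 2.1], [0.06, 2.66], [-1.3, 4.44], [0, 2.69], [-3.02, 3.02]. Speed limits (rad/s): [2.22, 2.22, 2.79, 3.14, 3.14, 3.14].

INTERFACE

Orientations are given as [roll, pitch, yaw] about the fixed x, y, z axes, in that order (R = Rz(yaw) Ry(pitch) Rx(roll)).
In Python, from rig import sensors, grab_frame, camera_params, order gives the robot as it stands. The module is installed in compiled form; this text tells all that it offers.
- The arm moves only by the tool move_arm, never from a script. Its argument "motion" is a list of rows, each a list of 7 numbers: the turn, a rotation vector about the tool's x, y, z in normalised numbers (1 is 2 pi rad), then the shift along the tool's x, y, z in shares of 0.5 m (1.0 is 0.5 m), then the finger opening in m, from 0 to 0.0854. A call has 1 to 8 rows; each row is the pose to reach, as a shift and turn from the pose commanded when the call began, along the tool's axes at that moment; what a row does not reach only later rows make up. A row lasts 1/8 s, in which the tool goes at most 62.5 mm and 10.7 degrees, less where a joint would pass 70% of its speed; a pose out of reach is approached as far as the arm can. A shift or turn number past 1, either way, is cut back to 1. A call with a gripper value outside its range is refused whole. The fingers move at their own pace and stop on an object; "grip_force" is the grip in N (left out, the last holds). Time passes only in rows, so rows that repeat a pose let the fingers close. It gives the time, the measured TCP pose, the force, the opening and the grip force at its end, in the units of the state.
- sensors.sense(): the state, without advancing time (a new reading comes with each control period).
- grab_frame(name): name is "scene" or "top" or "wrist"; returns (picture, depth): 400x640x3 uint8, red, green, blue; 400x640 float32, mm along the optical axis (not along the pixel's ray), 0 where there is no reading.
- camera_params(name): a dict with "camera_matrix" (3x3 intrinsics, pixels), "world_from_camera" (4x4, takes a point from camera to world coordinates). Camera axes: x right, y down, z forward; pixel columns grow to the right and rows downward; lengths in mm; the calibration is good to about 2 mm. A picture is of the moment at which its call begins: read the wrist's pose just before it. camera_params takes no time and is no camera call; for the wrist camera it gives the pose at the moment of the call.
- order.sign_off(): hands the job in; it is judged then, once.
The state is a dict: "clock": time; "qpos": joint angles; "qvel": joint speeds; "joint_efforts": joint torques, N m; "eef_pos": TCP position; "tcp_rot": TCP orientation; "contact_force": force on the tool from outside, world axes, zero at the start; "wrist_torque": the same for the moment, N m; "opening": opening from 0.0 (shut) to 1.0 (fully open); "grasp_force": force on a finger pad.
Only numpy, scipy, OpenCV 4.12 (cv2) and the standard library are available. Lean on these libraries where they do the work, as an engineer would, in place of code of your own. Each camera call takes 0.05 s, during which the arm holds its last target. There are 200 camera calls.

## Working session

There is one attempt and no reset: what is moved stays moved. The work goes in short steps, Python scripts to look and compute and a tool call to move; the robot and the scene stay as the last step left them, time stands still between calls to the robot, and variables do not carry over. Pictures are saved under pics/ and viewed, at most 10 in all, crops included, and the job is handed in when it is done.

Besides the shell and the picture viewer there is one more tool, called after ">>>" as name([rows], argument=value, ...), one row to a line, values as JSON. move_arm: Moves the arm, as the interface text tells. Its arguments: {"type":"object","properties":{"motion":{"type":"array","items":{"type":"array","items":{"type":"number"}}},"grip_force":{"type":"number"}},"required":["motion"]}

```bash
mkdir -p pics
python3 - <<'E'
from rig import *
import cv2,numpy as np
s=sensors.sense();print({k:np.round(v,3) for k,v in s.items()})
for n in("scene","top"):
    p,d=grab_frame(n);c=camera_params(n);np.savez(n,p=p,d=d,K=c["camera_matrix"],T=c["world_from_camera"])
    cv2.imwrite(f"pics/{n}0.png",p[:,:,::-1]);print(n,c)
E
```

```text
{'clock': np.float64(0.0), 'qpos': array([-1.34 ,  0.354,  1.634, -0.   ,  1.155, -0.002]), 'qvel': array([ 0.   , -0.   ,  0.   ,  0.   ,  0.001, -0.   ]), 'joint_efforts': array([-0.0000e+00, -6.0525e+01, -3.4206e+01,  0.0000e+00,  9.0000e-03,
       -0.0000e+00]), 'eef_pos': array([ 144.076, -607.645,  230.523]), 'tcp_rot': array([-3.14 ,  0.   ,  0.233]), 'contact_force': array([ 0.357,  0.255, -0.109]), 'wrist_torque': array([-0.015,  0.011,  0.013]), 'grasp_force': np.float64(0.0), 'opening': np.float64(0.998)}
scene {'camera_matrix': array([[379.1782749 ,   0.        , 315.94366523],
       [  0.        , 379.1782749 , 198.10740308],
       [  0.        ,   0.        ,   1.        ]]), 'world_from_camera': array([[-7.92997672e-01,  4.15835689e-01, -4.45236310e-01,
         9.93089053e+02],
       [ 6.08896168e-01,  5.64977335e-01, -5.56817805e-01,
         5.93851310e+02],
       [ 2.00037085e-02, -7.12657906e-01, -7.01226469e-01,
         8.23335243e+02],
       [ 0.00000000e+00,  0.00000000e+00,  0.00000000e+00,
         1.00000000e+00]])}
top {'camera_matrix': array([[496.75954424,   0.        , 309.60413848],
       [  0.        , 496.75954424, 200.11877457],
       [  0.        ,   0.        ,   1.        ]]), 'world_from_camera': array([[-6.60848759e-03, -9.92693447e-01,  1.20482567e-01,
         3.96073011e+02],
       [-9.99912301e-01,  5.17708916e-03, -1.21896935e-02,
         3.45421361e+01],
       [ 1.14768798e-02, -1.20552556e-01, -9.92640601e-01,
         1.47322271e+03],
       [ 0.00000000e+00,  0.00000000e+00,  0.00000000e+00,
         1.00000000e+00]])}
```

View pics/top0.png

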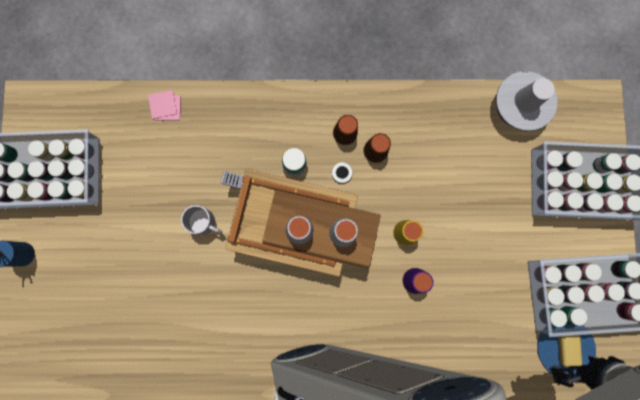

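View pics/scene0.png

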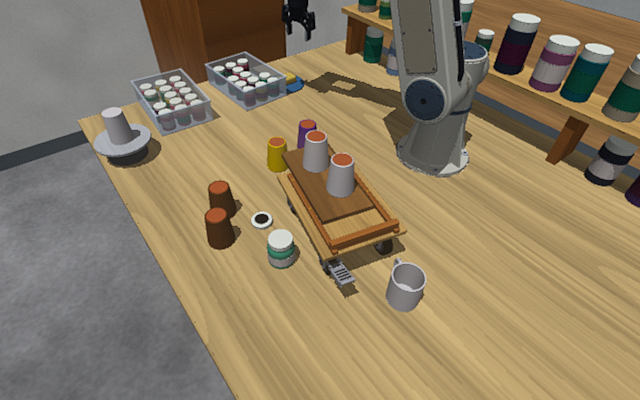

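The top view shows the pedal at (231,180), the end stop at (240,212) and the dark board with its rear end at (375,240). The two white tumblers are at (345,232) for a and (299,230) for b. The jar is at (293,160), the lid at (342,172) and the mug at (197,220). Look-alikes: yellow at (410,232), purple at (418,281) and browns at (346,128) and (378,147). Only the two white ones on the board fit.

```bash
cat > h.py <<'E'
import numpy as np,cv2
def cloud(d,K,T):
    v,u=np.indices(d.shape);P=np.stack([(u-K[0,2])/K[0,0]*d,(v-K[1,2])/K[1,1]*d,d],-1)
    return P@T[:3,:3].T+T[:3,3]
E
python3 - <<'E'
from h import *
z=np.load("top.npz");p,d,K,T=[z[k] for k in("p","d","K","T")]
W=cloud(d,K,T);Z=W[...,2]
roi=np.zeros(d.shape,bool);roi[165:280,215:440]=1;roi&=d>0
hsv=cv2.cvtColor(p,cv2.COLOR_RGB2HSV)
print("px",[ (q,p[q[1],q[0]],hsv[q[1],q[0]],W[q[1],q[0]].round()) for q in[(275,240),(365,225),(255,215),(240,212),(300,188),(231,180),(299,230),(345,232),(410,232),(418,281),(150,300)]])
def rect(m,name):
    m=cv2.morphologyEx(m.astype(np.uint8),cv2.MORPH_OPEN,np.ones((2,2)))
    n,l,s,c=cv2.connectedComponentsWithStats(m)
    i=1+s[1:,4].argmax();q=W[l==i];r=cv2.minAreaRect(q[:,:2].astype(np.float32));print(name,s[i,4],np.round(r[0]),np.round(r[1]),round(r[2],2),q[:,2].mean().round(1),np.round(cv2.boxPoints(r)).tolist())
dark=hsv[...,2]<130
rect(roi&(Z>118)&(Z<140)&dark,"board")
rect(roi&(Z>138)&(Z<152)&(np.arange(640)<260),"stop")
rect(roi&(Z>105)&(Z<152),"all")
rect(roi&(Z>55)&(Z<100)&(np.arange(640)<246)&(np.arange(400)[:,None]<190),"pedal")
for u,v,n in((299,230,"b"),(345,232,"a"),(410,232,"yel"),(418,281,"pur"),(293,160,"jar"),(197,220,"mug")):
    m=np.zeros_like(roi);m[v-17:v+17,u-17:u+17]=1;m&=(Z>60);zz=np.percentile(Z[m],85);rect(m&(Z>zz-8),n)
E
```

```text
px [((275, 240), array([141, 104,  67], dtype=uint8), array([ 15, 134, 141], dtype=uint8), array([451., 112., 132.])), ((365, 225), array([126,  91,  58], dtype=uint8), array([ 15, 138, 126], dtype=uint8), array([ 490., -131.,  132.])), ((255, 215), array([191, 156, 107], dtype=uint8), array([ 18, 112, 191], dtype=uint8), array([521., 168., 116.])), ((240, 212), array([154, 100,  59], dtype=uint8), array([ 13, 157, 154], dtype=uint8), array([526., 205., 146.])), ((300, 188), array([183, 149, 101], dtype=uint8), array([ 18, 114, 183], dtype=uint8), array([595.,  44., 112.])), ((231, 180), array([128, 128, 137], dtype=uint8), array([120,  17, 137], dtype=uint8), array([623., 239.,  82.])), ((299, 230), array([166,  90,  60], dtype=uint8), array([  8, 163, 166], dtype=uint8), array([471.,  46., 236.])), ((345, 232), array([166,  89,  59], dtype=uint8), array([  8, 164, 166], dtype=uint8), array([466., -69., 228.])), ((410, 232), array([163,  87,  56], dtype=uint8), array([  9, 167, 163], dtype=uint8), array([ 472., -259.,  104.])), ((418, 281), array([163,  86,  56], dtype=uint8), array
[... 559 characters left out ...]
[396.0, 35.0], [435.0, -2.0], [664.0, 242.0], [625.0, 278.0]]
b 446 [453.  51.] [ 59. 103.] 75.97 235.0 [[396.0, 35.0], [496.0, 10.0], [510.0, 67.0], [410.0, 92.0]]
a 443 [452. -33.] [ 58. 166.] 20.21 232.7 [[396.0, 35.0], [454.0, -122.0], [508.0, -101.0], [451.0, 55.0]]
yel 355 [ 453. -142.] [ 57. 366.] 8.9 109.8 [[396.0, 35.0], [453.0, -327.0], [510.0, -318.0], [453.0, 43.0]]
pur 354 [ 371. -158.] [385.  57.] 74.08 105.2 [[291.0, -335.0], [346.0, -351.0], [451.0, 19.0], [396.0, 35.0]]
jar 350 [555.  61.] [ 60. 317.] 89.62 96.8 [[396.0, 32.0], [713.0, 30.0], [713.0, 89.0], [396.0, 91.0]]
mug 22 [512. 372.] [ 3. 27.] 88.57 84.8 [[499.0, 371.0], [525.0, 371.0], [525.0, 373.0], [499.0, 374.0]]
```

Run:
```python
from h import *
z=np.load("top.npz");p,d,K,T=[z[k] for k in("p","d","K","T")]
d=cv2.medianBlur(d,5)
W=cloud(d,K,T);Z=W[...,2];ok=(d>0)&(Z<400)
hsv=cv2.cvtColor(p,cv2.COLOR_RGB2HSV)
def onplane(uv,h):
    r=np.c_[(uv[:,0]-K[0,2])/K[0,0],(uv[:,1]-K[1,2])/K[1,1],np.ones(len(uv))]@T[:3,:3].T
    return (T[:3,3]+r*((h-T[2,3])/r[:,2])[:,None])[:,:2].astype(np.float32)
def box(u0,u1,v0,v1):
    m=np.zeros(d.shape,bool);m[v0:v1,u0:u1]=1;return m&ok
def rect(m,name,h):
    m=cv2.morphologyEx(m.astype(np.uint8),cv2.MORPH_OPEN,np.ones((2,2)))
    n,l,s,c=cv2.connectedComponentsWithStats(m)
    i=1+s[1:,4].argmax();v,u=np.nonzero(l==i);q=onplane(np.c_[u,v],h)
    r=cv2.minAreaRect(q);print(name,s[i,4],np.round(r[0]),np.round(r[1]),round(r[2],2),Z[l==i].mean().round(1),np.round(cv2.boxPoints(r)).tolist())
R=box(215,400,165,285)
rect(R&(Z>122)&(Z<142)&(hsv[...,2]<150)&(hsv[...,1]<152),"board",131)
rect(R&(Z>134)&(Z<155)&(np.indices(d.shape)[1]<257),"stop",145)
rect(R&(Z>105)&(Z<155),"all",115)
rect(box(215,246,165,190)&(Z>55)&(Z<100)&(hsv[...,1]<50),"pedal",80)
for u,v,n,h in((299,230,"b",231),(345,232,"a",231),(410,232,"yel",100),(418,281,"pur",100)):
    rect(box(u-16,u+16,v-16,v+16)&(hsv[...,1]>145)&(hsv[...,0]<12)&(hsv[...,2]>120),n,h)
rect(box(180,240,200,242)&(Z>55)&(hsv[...,1]<50),"mug",92)
rect(box(275,315,140,180)&(Z>60)&(hsv[...,1]<50),"jar",85)
crop=p[150:290,175:435,::-1];cv2.imwrite("pics/crop1.png",cv2.resize(crop,None,fx=3,fy=3,interpolation=cv2.INTER_CUBIC))
```

```text
board 4887 [479. -13.] [302. 157.] 75.86 130.6 [[366.0, -140.0], [518.0, -178.0], [592.0, 114.0], [440.0, 153.0]]
stop 429 [534. 204.] [ 18. 180.] 76.54 140.8 [[444.0, 216.0], [619.0, 174.0], [623.0, 191.0], [448.0, 233.0]]
all 10094 [490.  30.] [394. 230.] 76.29 124.8 [[332.0, -135.0], [555.0, -189.0], [648.0, 194.0], [425.0, 249.0]]
pedal 261 [622. 235.] [59. 37.] 72.47 82.2 [[596.0, 212.0], [631.0, 201.0], [649.0, 257.0], [614.0, 269.0]]
b 241 [477.  45.] [43. 40.] 89.65 231.1 [[457.0, 24.0], [497.0, 24.0], [497.0, 66.0], [457.0, 66.0]]
a 239 [469. -73.] [43. 40.] 89.65 231.5 [[448.0, -94.0], [488.0, -94.0], [489.0, -51.0], [449.0, -51.0]]
yel 206 [ 474. -270.] [42. 42.] 88.28 100.4 [[452.0, -290.0], [494.0, -291.0], [495.0, -249.0], [453.0, -248.0]]
pur 213 [ 334. -293.] [41. 41.] 88.14 100.3 [[313.0, -312.0], [354.0, -314.0], [355.0, -273.0], [314.0, -271.0]]
mug 152 [503. 298.] [65. 64.] 5.12 63.9 [[467.0, 327.0], [473.0, 264.0], [538.0, 270.0], [532.0, 333.0]]
jar 398 [678.  60.] [60. 61.] 89.74 82.4 [[648.0, 30.0], [709.0, 30.0], [709.0, 89.0], [648.0, 90.0]]
```

View pics/crop1.png

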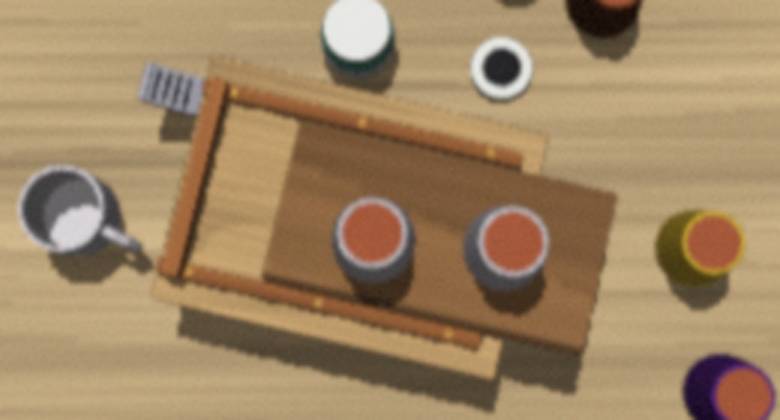

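The crop confirms the layout. The board has to travel about 68 mm. The trolley's x axis points at 76.3° in the world frame, with its origin near (500,64). I'll go above the pedal with the tool axes along the trolley axes and look with the wrist camera.

The manual's scale: shifts go in shares of 0.5 m and turns go in shares of 2 pi rad. Converting my numbers, -0.316 m / 0.5 = -0.632, 0.29 m / 0.5 = 0.58, -1.1 rad / 6.2832 = -0.1751.

>>> move_arm([
  [0, 0, -0.0223, 0.02, -0.02, -0.11, 0.08],
  [0, 0, -0.0446, 0.1, -0.1, -0.18, 0.08],
  [0, 0, -0.0668, 0.18, -0.196, -0.2, 0.08],
  [0, 0, -0.0891, 0.26, -0.284, -0.2, 0.08],
  [0, 0, -0.1114, 0.34, -0.37, -0.2, 0.08],
  [0, 0, -0.1337, 0.42, -0.458, -0.2, 0.08],
  [0, 0, -0.156, 0.5, -0.546, -0.2, 0.08],
  [0, 0, -0.1751, 0.58, -0.632, -0.2, 0.08],
])

```text
clock: 1.1
eef_pos: [353.9, -231.9, 331.2]
tcp_rot: [3.141, 0.0, 1.337]
contact_force: [0.7, -0.3, 0.1]
opening: 0.938
grasp_force: 0.0
```

To row units: 0.47 m / 0.5 = 0.94, 0.29 m / 0.5 = 0.58.

>>> move_arm([
  [0, 0, 0, 0.1, 0.028, 0, 0.08],
  [0, 0, 0, 0.22, 0.06, 0, 0.08],
  [0, 0, 0, 0.34, 0.094, 0, 0.08],
  [0, 0, 0, 0.46, 0.126, 0, 0.08],
  [0, 0, 0, 0.58, 0.16, 0, 0.08],
  [0, 0, 0, 0.7, 0.192, 0, 0.08],
  [0, 0, 0, 0.82, 0.226, 0, 0.08],
  [0, 0, 0, 0.94, 0.26, 0, 0.08],
])

```text
clock: 2.1
eef_pos: [591.2, 194.3, 330.9]
tcp_rot: [-3.141, 0.0, 1.333]
contact_force: [1.0, -1.0, 0.3]
opening: 0.935
grasp_force: 0.0
```

To row units: 0.08 m / 0.5 = 0.16, 0.05 m / 0.5 = 0.1.

>>> move_arm([
  [0, 0, 0, 0.1, 0.026, 0.08, 0],
  [0, 0, 0, 0.16, 0.042, 0.16, 0],
  [0, 0, 0, 0.16, 0.042, 0.16, 0],
  [0, 0, 0, 0.16, 0.042, 0.16, 0],
])

```text
clock: 2.6
eef_pos: [629.8, 264.8, 251.5]
tcp_rot: [-3.141, 0.001, 1.333]
contact_force: [-0.4, 0.1, -0.7]
opening: 0.079
grasp_force: 0.0
```

Run:
```python
from rig import *
import cv2,numpy as np
s=sensors.sense();print(s["eef_pos"],s["tcp_rot"],s["opening"],s["contact_force"])
c=camera_params("wrist");p,d=grab_frame("wrist");np.savez("w1",p=p,d=d,K=c["camera_matrix"],T=c["world_from_camera"]);cv2.imwrite("pics/w1.png",p[:,:,::-1])
```

```text
[629.75127668 264.76448934 251.538498  ] [-3.14132617e+00  5.25321880e-04  1.33301580e+00] 0.07853691576254061 [-0.36173785  0.11845491 -0.6968084 ]
```

View pics/w1.png

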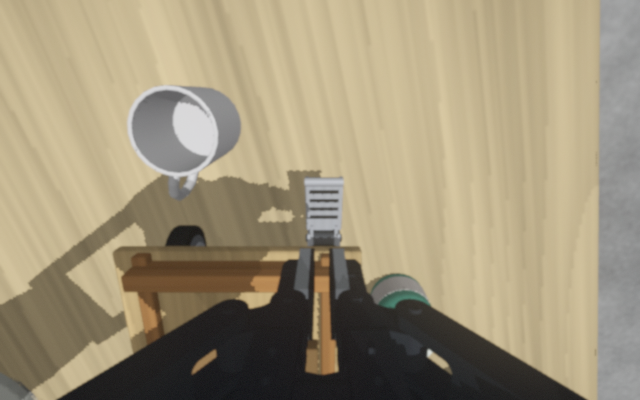

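The wrist view shows the pedal, with its nose edge at (305–343, 180) and its root at v≈240. The mug is at (185,130) and the jar at (398,290). Both are well clear.

Run:
```python
from h import *
z=np.load("w1.npz");p,d,K,T=[z[k] for k in("p","d","K","T")]
def on(u,v,h):
    r=T[:3,:3]@[(u-K[0,2])/K[0,0],(v-K[1,2])/K[1,1],1];return (T[:3,3]+r*((h-T[2,3])/r[2]))[:2]
g=(p.max(2).astype(int)-p.min(2)<22)&(p.mean(2)>95);m=np.zeros(g.shape,bool);m[170:236,295:352]=1
v,u=np.nonzero(g&m);print(u.min(),u.max(),v.min(),v.max())
W=cloud(d,K,T)
a=np.deg2rad(76.3);U=np.array([np.cos(a),np.sin(a)]);V=np.array([-U[1],U[0]]);O=np.array([500,64])
tr=lambda q:np.round([(q-O)@U,(q-O)@V],1)
uc=np.median(u)
for vv in(v.min(),v.min()+6,200,220,230):
    row=u[v==vv];print(vv,row.min(),row.max(),W[vv,int(row.mean())].round(),"depthfr",tr(W[vv,int(row.mean()),:2]), "plane87",tr(on(row.mean(),vv,87)))
# deck front edge & its angle
for uu in(130,170,230,260,350):
    col=W[235:262,uu,2];k=235+np.nonzero(col>105)[0][0];print("deck",uu,k,on(uu,k,115).round(1),tr(on(uu,k,115)))
```

```text
304 343 176 235
176 306 307 [616. 269.  76.] depthfr [226.3 -64. ] plane87 [229.1 -65. ]
182 304 343 [631. 263.  93.] depthfr [224.8 -80.4] plane87 [223.3 -80.9]
200 305 342 [627. 244.  84.] depthfr [204.6 -80.5] plane87 [205.6 -81. ]
220 306 341 [621. 220.  74.] depthfr [180.  -80.6] plane87 [185.2 -81. ]
230 307 339 [617. 205.  63.] depthfr [164.8 -80.8] plane87 [174.7 -80.6]
deck 130 247 [448.2 251.1] [169.5  94.7]
deck 170 247 [483.4 242.6] [169.5  58.4]
deck 230 247 [536.3 229.7] [169.6   4. ]
deck 260 247 [562.8 223.3] [169.6 -23.2]
deck 350 247 [642.2 204. ] [ 169.7 -105. ]
```

>>> move_arm([
  [0, 0, 0, 0.002, 0.004, 0.1, 0],
  [0, 0, 0, 0.002, 0.004, 0.2, 0],
  [0, 0, 0, 0.002, 0.004, 0.26, 0],
  [0, 0, 0, 0.002, 0.004, 0.29, 0],
  [0, 0, 0, 0.002, 0.004, 0.3, 0],
  [0, 0, 0, 0.002, 0.004, 0.3, 0],
  [0, 0, 0, 0.002, 0.004, 0.3, 0],
])

```text
clock: 3.52
eef_pos: [632.9, 265.9, 102.8]
tcp_rot: [3.14, -0.001, 1.333]
contact_force: [-0.2, 0.4, 0.0]
opening: 0.003
grasp_force: 0.0
```

>>> move_arm([
  [0, 0, 0, 0, 0, 0.006, 0],
  [0, 0, 0, 0, 0, 0.012, 0],
  [0, 0, 0, 0, 0, 0.018, 0],
  [0, 0, 0, 0, 0, 0.024, 0],
  [0, 0, 0, 0, 0, 0.024, 0],
])

```text
clock: 4.15
eef_pos: [632.1, 266.0, 89.4]
tcp_rot: [3.142, -0.0, 1.333]
contact_force: [-0.3, 1.6, 3.3]
opening: -0.002
grasp_force: 1.3
```

To row units: 0.008 m / 0.5 = 0.016, 0.002 m / 0.5 = 0.004.

>>> move_arm([
  [0, 0, 0, 0, 0, 0.004, 0],
  [0, 0, 0, 0, 0, 0.008, 0],
  [0, 0, 0, 0, 0, 0.012, 0],
  [0, 0, 0, 0, 0, 0.016, 0],
  [0, 0, 0, 0, 0, 0.016, 0],
])

```text
clock: 4.78
eef_pos: [632.2, 266.0, 81.7]
tcp_rot: [3.141, -0.001, 1.333]
contact_force: [-0.9, 1.7, 5.5]
opening: -0.001
grasp_force: 2.4
```

>>> move_arm([
  [0, 0, 0, 0, 0, 0.002, 0],
  [0, 0, 0, 0, 0, 0.004, 0],
  [0, 0, 0, 0, 0, 0.006, 0],
  [0, 0, 0, 0, 0, 0.006, 0],
])

```text
clock: 5.28
eef_pos: [632.2, 266.0, 78.8]
tcp_rot: [3.141, -0.001, 1.333]
contact_force: [-1.6, 0.9, 5.3]
opening: 0.004
grasp_force: 2.9
```

To row units: 0.002 m / 0.5 = 0.004, 0.001 m / 0.5 = 0.002.

>>> move_arm([
  [0, 0, 0, 0, 0, 0.002, 0],
  [0, 0, 0, 0, 0, 0.004, 0],
  [0, 0, 0, 0, 0, 0.004, 0],
])

```text
clock: 5.65
eef_pos: [632.2, 266.0, 76.8]
tcp_rot: [3.141, -0.001, 1.333]
contact_force: [-2.2, 0.6, 5.4]
opening: 0.002
grasp_force: 2.9
```

To row units: 0.002 m / 0.5 = 0.004, 0.001 m / 0.5 = 0.002.

>>> move_arm([
  [0, 0, 0, 0, 0, 0.002, 0],
  [0, 0, 0, 0, 0, 0.004, 0],
  [0, 0, 0, 0, 0, 0.004, 0],
])

```text
clock: 6.02
eef_pos: [632.2, 266.0, 74.8]
tcp_rot: [3.141, -0.001, 1.333]
contact_force: [-0.7, 1.0, 5.5]
opening: 0.002
grasp_force: 2.9
```

To row units: 0.002 m / 0.5 = 0.004, 0.001 m / 0.5 = 0.002.

>>> move_arm([
  [0, 0, 0, 0, 0, 0.002, 0],
  [0, 0, 0, 0, 0, 0.004, 0],
  [0, 0, 0, 0, 0, 0.004, 0],
])

```text
clock: 6.4
eef_pos: [632.2, 266.0, 72.8]
tcp_rot: [3.141, -0.001, 1.333]
contact_force: [-1.2, 1.1, 6.2]
opening: -0.001
grasp_force: 2.9
```

To row units: 0.0015 m / 0.5 = 0.003, 0.001 m / 0.5 = 0.002.

>>> move_arm([
  [0, 0, 0, 0, 0, 0.002, 0],
  [0, 0, 0, 0, 0, 0.003, 0],
  [0, 0, 0, 0, 0, 0.003, 0],
])

```text
clock: 6.78
eef_pos: [632.3, 266.1, 71.6]
tcp_rot: [3.141, -0.001, 1.333]
contact_force: [-2.1, 0.5, 8.1]
opening: 0.0
grasp_force: 4.1
```

>>> move_arm([
  [0, 0, 0, 0, 0, 0.002, 0],
  [0, 0, 0, 0, 0, 0.003, 0],
  [0, 0, 0, 0, 0, 0.003, 0],
])

```text
clock: 7.15
eef_pos: [632.3, 266.2, 70.5]
tcp_rot: [3.141, -0.001, 1.333]
contact_force: [-4.3, 1.7, 10.9]
opening: 0.002
grasp_force: 5.7
```

To row units: 0.001 m / 0.5 = 0.002.

>>> move_arm([
  [0, 0, 0, 0, 0, 0.002, 0],
  [0, 0, 0, 0, 0, 0.002, 0],
  [0, 0, 0, 0, 0, 0.002, 0],
])

```text
clock: 7.52
eef_pos: [632.4, 266.3, 69.8]
tcp_rot: [3.141, -0.001, 1.333]
contact_force: [-5.0, 1.1, 13.2]
opening: 0.0
grasp_force: 6.6
```

To row units: 0.0005 m / 0.5 = 0.001.

>>> move_arm([
  [0, 0, 0, 0, 0, 0.001, 0],
  [0, 0, 0, 0, 0, 0.001, 0],
  [0, 0, 0, 0, 0, 0.001, 0],
])

```text
clock: 7.9
eef_pos: [632.4, 266.3, 69.5]
tcp_rot: [3.141, -0.001, 1.333]
contact_force: [-4.8, 1.3, 15.1]
opening: -0.001
grasp_force: 7.5
```

To row units: 0.0003 m / 0.5 = 0.0006.

>>> move_arm([
  [0, 0, 0, 0, 0, 0.0006, 0],
  [0, 0, 0, 0, 0, 0.0006, 0],
  [0, 0, 0, 0, 0, 0.0006, 0],
  [0, 0, 0, 0, 0, 0.0006, 0],
  [0, 0, 0, 0, 0, 0.0006, 0],
])

```text
clock: 8.52
eef_pos: [632.4, 266.3, 69.3]
tcp_rot: [3.141, -0.001, 1.333]
contact_force: [-4.6, 0.2, 16.1]
opening: -0.0
grasp_force: 8.0
```

The brake bites at about 16 N. Next I'll lift off and go round to the board's rear end.

>>> move_arm([
  [0, 0, 0, 0, 0, -0.006, 0],
  [0, 0, 0, 0, 0, -0.04, 0],
  [0, 0, 0, 0, 0, -0.15, 0],
  [0, 0, 0, 0, 0, -0.27, 0],
  [0, 0, 0, 0, 0, -0.39, 0],
  [0, 0, 0, -0.04, -0.01, -0.5, 0],
  [0, 0, 0, -0.16, -0.03, -0.524, 0],
  [0, 0, 0, -0.28, -0.05, -0.524, 0],
])

```text
clock: 9.52
eef_pos: [574.7, 134.4, 331.9]
tcp_rot: [3.138, -0.001, 1.334]
contact_force: [0.4, -0.6, -1.0]
opening: 0.0
grasp_force: 0.0
```

To row units: -0.341 m / 0.5 = -0.682, -0.34 m / 0.5 = -0.68.

>>> move_arm([
  [0, 0, 0, -0.12, -0.02, 0, 0],
  [0, 0, 0, -0.24, -0.04, 0, 0],
  [0, 0, 0, -0.36, -0.06, 0, 0],
  [0, 0, 0, -0.48, -0.08, 0, 0],
  [0, 0, 0, -0.6, -0.1, 0, 0],
  [0, 0, 0, -0.68, -0.11, 0, 0],
  [0, 0, 0, -0.682, -0.11, 0.06, 0],
  [0, 0, 0, -0.682, -0.11, 0.06, 0],
])

```text
clock: 10.52
eef_pos: [439.5, -183.0, 298.6]
tcp_rot: [-3.139, -0.0, 1.331]
contact_force: [-0.3, -0.1, 0.8]
opening: 0.004
grasp_force: 0.0
```

Run:
```python
from rig import *
import cv2,numpy as np
s=sensors.sense();print(s["eef_pos"],s["tcp_rot"],s["contact_force"])
c=camera_params("wrist");p,d=grab_frame("wrist");np.savez("w2",p=p,d=d,K=c["camera_matrix"],T=c["world_from_camera"])
t,_=grab_frame("top")
cv2.imwrite("pics/w2.png",np.vstack([p,t])[::1,:,::-1][100:700])
```

```text
[ 439.45861385 -182.97320043  298.56088231] [-3.13861127e+00 -4.91377748e-04  1.33142495e+00] [-0.32532746 -0.06136817  0.82192656]
```

View pics/w2.png

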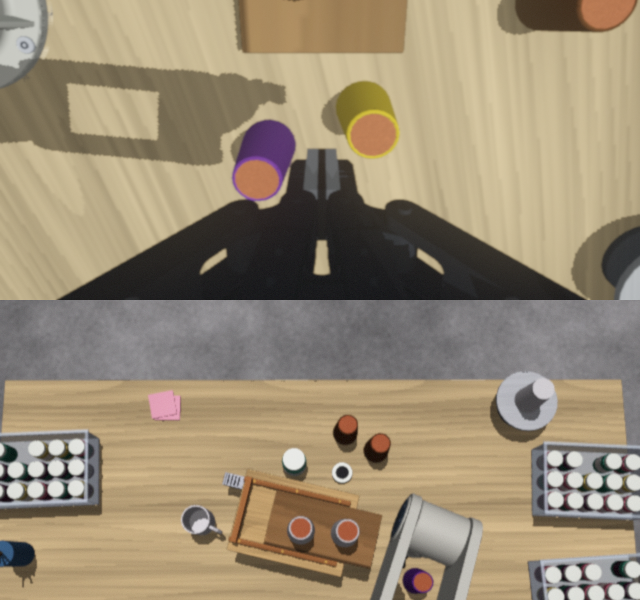

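The wrist view shows the board's rear edge at v≈152 (full frame), u 243–406. The yellow (370,205) and purple (262,260) look-alikes are clear of the finger.

Run:
```python
from h import *
z=np.load("w2.npz");K,T,d=z["K"],z["T"],z["d"]
R=np.array([439.5,-183.0]);a=1.333;U=np.array([np.cos(a),np.sin(a)]);V=np.array([-U[1],U[0]])
for u,v in((245,152),(325,152),(404,152)):
    r=T[:3,:3]@[(u-K[0,2])/K[0,0],(v-K[1,2])/K[1,1],1];q=(T[:3,3]+r*((131-T[2,3])/r[2]))[:2]
    print(q.round(1),"rel TCP along/lat",((q-R)@U).round(1),((q-R)@V).round(1),d[v-6,u])
```

```text
[ 376.9 -141.6] rel TCP along/lat 25.5 70.6 310.2926
[ 448.7 -159. ] rel TCP along/lat 25.5 -3.3 308.87173
[ 519.4 -176.2] rel TCP along/lat 25.4 -76.1 439.66248
```

To row units: 0.178 m / 0.5 = 0.356, 0.17 m / 0.5 = 0.34.

>>> move_arm([
  [0, 0, 0, -0.01, 0.006, 0.1, 0],
  [0, 0, 0, -0.01, 0.006, 0.2, 0],
  [0, 0, 0, -0.01, 0.006, 0.29, 0],
  [0, 0, 0, -0.01, 0.006, 0.34, 0],
  [0, 0, 0, -0.01, 0.006, 0.356, 0],
  [0, 0, 0, -0.01, 0.006, 0.356, 0],
  [0, 0, 0, -0.01, 0.006, 0.356, 0],
])

```text
clock: 11.5
eef_pos: [443.7, -188.8, 122.9]
tcp_rot: [3.139, 0.0, 1.333]
contact_force: [0.3, -0.5, 0.4]
opening: -0.005
grasp_force: 0.0
```

To row units: 0.02 m / 0.5 = 0.04, 0.018 m / 0.5 = 0.036.

>>> move_arm([
  [0, 0, 0, 0.006, 0, 0, 0],
  [0, 0, 0, 0.012, 0, 0, 0],
  [0, 0, 0, 0.018, 0, 0, 0],
  [0, 0, 0, 0.024, 0, 0, 0],
  [0, 0, 0, 0.03, 0, 0, 0],
  [0, 0, 0, 0.036, 0, 0, 0],
  [0, 0, 0, 0.04, 0, 0, 0],
])

```text
clock: 12.38
eef_pos: [447.3, -169.5, 121.5]
tcp_rot: [3.142, 0.001, 1.333]
contact_force: [-1.3, -5.2, -0.7]
opening: -0.003
grasp_force: 2.7
```

To row units: 0.016 m / 0.5 = 0.032, 0.014 m / 0.5 = 0.028.

>>> move_arm([
  [0, 0, 0, 0.004, 0, 0, 0],
  [0, 0, 0, 0.008, 0, 0, 0],
  [0, 0, 0, 0.012, 0, 0, 0],
  [0, 0, 0, 0.016, 0, 0, 0],
  [0, 0, 0, 0.02, 0, 0, 0],
  [0, 0, 0, 0.024, 0, 0, 0],
  [0, 0, 0, 0.028, 0, 0, 0],
  [0, 0, 0, 0.032, 0, 0, 0],
])

```text
clock: 13.38
eef_pos: [451.1, -154.1, 121.5]
tcp_rot: [3.141, 0.001, 1.333]
contact_force: [-1.9, -5.2, -1.4]
opening: 0.004
grasp_force: 2.7
```

To row units: 0.016 m / 0.5 = 0.032, 0.004 m / 0.5 = 0.008.

>>> move_arm([
  [0, 0, 0, 0.004, 0, 0, 0],
  [0, 0, 0, 0.008, 0, 0, 0],
  [0, 0, 0, 0.012, 0, 0, 0],
  [0, 0, 0, 0.016, 0, 0, 0],
  [0, 0, 0, 0.02, 0, 0, 0],
  [0, 0, 0, 0.024, 0, 0, 0],
  [0, 0, 0, 0.028, 0, 0, 0],
  [0, 0, 0, 0.032, 0, 0, 0],
])

```text
clock: 14.38
eef_pos: [454.8, -138.5, 121.5]
tcp_rot: [3.142, 0.001, 1.333]
contact_force: [-1.5, -5.6, 0.6]
opening: -0.005
grasp_force: 2.8
```

Run:
```python
from rig import *
import cv2,numpy as np
s=sensors.sense();print(s["eef_pos"],s["contact_force"])
t,_=grab_frame("top");cv2.imwrite("pics/t2.png",cv2.resize(t[150:290,175:435,::-1],None,fx=3,fy=3,interpolation=cv2.INTER_CUBIC))
```

```text
[ 454.82498801 -138.54274392  121.47242315] [-1.47786799 -5.57754606  0.57875844]
```

View pics/t2.png

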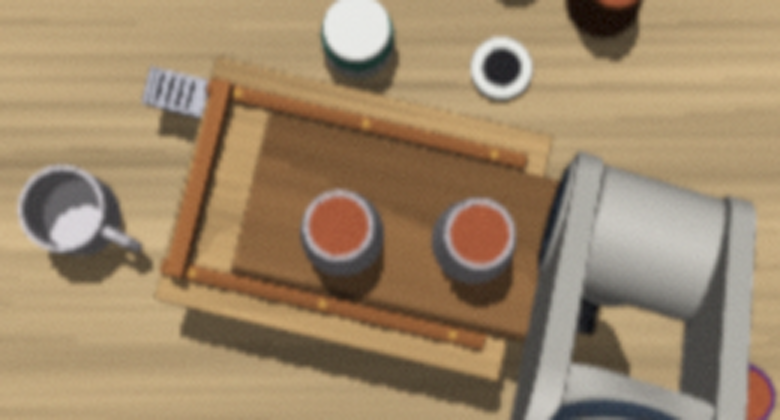

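The board slid about 32 mm with the tumblers upright. The trolley is about 4 mm back, from the pedal press, and is holding. About 30 mm is left (the gap from u≈228 to 265 in the crop).

To row units: 0.016 m / 0.5 = 0.032, 0.014 m / 0.5 = 0.028.

>>> move_arm([
  [0, 0, 0, 0.004, 0, 0, 0],
  [0, 0, 0, 0.008, 0, 0, 0],
  [0, 0, 0, 0.012, 0, 0, 0],
  [0, 0, 0, 0.016, 0, 0, 0],
  [0, 0, 0, 0.02, 0, 0, 0],
  [0, 0, 0, 0.024, 0, 0, 0],
  [0, 0, 0, 0.028, 0, 0, 0],
  [0, 0, 0, 0.032, 0, 0, 0],
])

```text
clock: 15.42
eef_pos: [458.6, -123.0, 121.5]
tcp_rot: [-3.142, 0.001, 1.333]
contact_force: [-1.4, -5.8, -0.4]
opening: -0.0
grasp_force: 2.9
```

To row units: 0.006 m / 0.5 = 0.012, 0.001 m / 0.5 = 0.002.

>>> move_arm([
  [0, 0, 0, 0.002, 0, 0, 0],
  [0, 0, 0, 0.004, 0, 0, 0],
  [0, 0, 0, 0.006, 0, 0, 0],
  [0, 0, 0, 0.008, 0, 0, 0],
  [0, 0, 0, 0.01, 0, 0, 0],
  [0, 0, 0, 0.012, 0, 0, 0],
])

```text
clock: 16.18
eef_pos: [459.9, -117.2, 121.5]
tcp_rot: [-3.142, 0.001, 1.333]
contact_force: [-0.8, -5.1, -1.2]
opening: -0.001
grasp_force: 2.9
```

To row units: 0.002 m / 0.5 = 0.004, 0.001 m / 0.5 = 0.002.

>>> move_arm([
  [0, 0, 0, 0.001, 0, 0, 0],
  [0, 0, 0, 0.002, 0, 0, 0],
  [0, 0, 0, 0.003, 0, 0, 0],
  [0, 0, 0, 0.004, 0, 0, 0],
])

```text
clock: 16.68
eef_pos: [460.4, -115.2, 121.5]
tcp_rot: [-3.142, 0.001, 1.333]
contact_force: [-1.1, -5.6, -0.1]
opening: 0.001
grasp_force: 2.9
```

To row units: 0.002 m / 0.5 = 0.004, 0.0014 m / 0.5 = 0.0028.

>>> move_arm([
  [0, 0, 0, 0.0014, 0, 0, 0],
  [0, 0, 0, 0.0028, 0, 0, 0],
  [0, 0, 0, 0.004, 0, 0, 0],
])

```text
clock: 17.05
eef_pos: [460.9, -113.3, 121.5]
tcp_rot: [-3.141, 0.001, 1.333]
contact_force: [-1.5, -5.8, -0.8]
opening: -0.001
grasp_force: 2.9
```

To row units: 0.002 m / 0.5 = 0.004, 0.0014 m / 0.5 = 0.0028.

>>> move_arm([
  [0, 0, 0, 0.0014, 0, 0, 0],
  [0, 0, 0, 0.0028, 0, 0, 0],
  [0, 0, 0, 0.004, 0, 0, 0],
])

```text
clock: 17.42
eef_pos: [461.4, -111.4, 121.5]
tcp_rot: [-3.142, 0.001, 1.333]
contact_force: [-1.9, -5.7, -0.7]
opening: -0.002
grasp_force: 2.9
```

Run:
```python
from rig import *
import cv2,numpy as np
s=sensors.sense();print(s["eef_pos"],s["contact_force"])
t,_=grab_frame("top");cv2.imwrite("pics/t3.png",cv2.resize(t[150:290,205:335,::-1],None,fx=4,fy=4,interpolation=cv2.INTER_CUBIC))
```

```text
[ 461.36254526 -111.35257224  121.45701367] [-1.85578811 -5.68141133 -0.68119664]
```

View pics/t3.png

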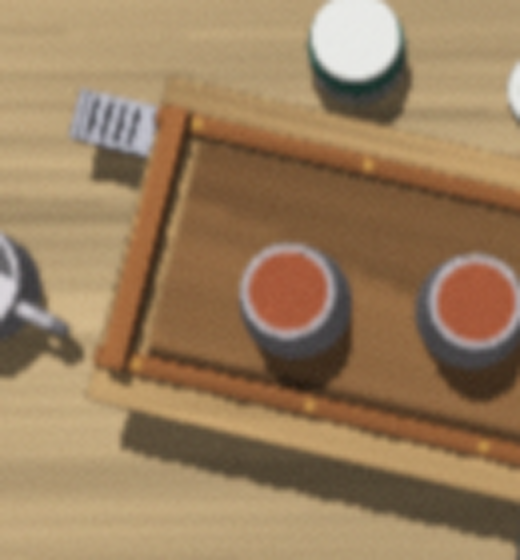

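A thin gap of about 6 mm is still visible between the stop and the board, around (170,270) in the crop. I'll keep pushing.

To row units: 0.002 m / 0.5 = 0.004, 0.0014 m / 0.5 = 0.0028.

>>> move_arm([
  [0, 0, 0, 0.0014, 0, 0, 0],
  [0, 0, 0, 0.0028, 0, 0, 0],
  [0, 0, 0, 0.004, 0, 0, 0],
])

```text
clock: 17.85
eef_pos: [461.8, -109.4, 121.4]
tcp_rot: [-3.142, 0.001, 1.333]
contact_force: [-1.5, -6.1, -0.2]
opening: -0.004
grasp_force: 3.0
```

To row units: 0.0015 m / 0.5 = 0.003, 0.001 m / 0.5 = 0.002.

>>> move_arm([
  [0, 0, 0, 0.001, 0, 0, 0],
  [0, 0, 0, 0.002, 0, 0, 0],
  [0, 0, 0, 0.003, 0, 0, 0],
])

```text
clock: 18.23
eef_pos: [462.2, -108.0, 121.5]
tcp_rot: [3.142, 0.001, 1.333]
contact_force: [-0.6, -6.0, -0.6]
opening: 0.001
grasp_force: 3.0
```

To row units: 0.001 m / 0.5 = 0.002, 0.0005 m / 0.5 = 0.001.

>>> move_arm([
  [0, 0, 0, 0.001, 0, 0, 0],
  [0, 0, 0, 0.002, 0, 0, 0],
  [0, 0, 0, 0.002, 0, 0, 0],
])

```text
clock: 18.6
eef_pos: [462.4, -106.9, 121.4]
tcp_rot: [-3.141, 0.001, 1.333]
contact_force: [-1.3, -5.5, -0.1]
opening: -0.0
grasp_force: 2.7
```

To row units: 0.001 m / 0.5 = 0.002, 0.0005 m / 0.5 = 0.001.

>>> move_arm([
  [0, 0, 0, 0.001, 0, 0, 0],
  [0, 0, 0, 0.002, 0, 0, 0],
  [0, 0, 0, 0.002, 0, 0, 0],
])

```text
clock: 18.98
eef_pos: [462.6, -106.0, 121.4]
tcp_rot: [-3.141, 0.001, 1.333]
contact_force: [-1.0, -4.4, -0.2]
opening: 0.0
grasp_force: 2.8
```

To row units: 0.001 m / 0.5 = 0.002, 0.0005 m / 0.5 = 0.001.

>>> move_arm([
  [0, 0, 0, 0.001, 0, 0, 0],
  [0, 0, 0, 0.002, 0, 0, 0],
  [0, 0, 0, 0.002, 0, 0, 0],
])

```text
clock: 19.35
eef_pos: [462.8, -105.0, 121.5]
tcp_rot: [-3.141, 0.001, 1.333]
contact_force: [-1.3, -5.4, -0.6]
opening: 0.003
grasp_force: 2.8
```

To row units: 0.001 m / 0.5 = 0.002, 0.0005 m / 0.5 = 0.001.

>>> move_arm([
  [0, 0, 0, 0.001, 0, 0, 0],
  [0, 0, 0, 0.002, 0, 0, 0],
  [0, 0, 0, 0.002, 0, 0, 0],
])

```text
clock: 19.73
eef_pos: [463.1, -104.0, 121.5]
tcp_rot: [-3.142, 0.001, 1.333]
contact_force: [-0.5, -5.7, -0.2]
opening: 0.001
grasp_force: 2.8
```

To row units: 0.001 m / 0.5 = 0.002, 0.0005 m / 0.5 = 0.001.

>>> move_arm([
  [0, 0, 0, 0.001, 0, 0, 0],
  [0, 0, 0, 0.002, 0, 0, 0],
  [0, 0, 0, 0.002, 0, 0, 0],
])

```text
clock: 20.1
eef_pos: [463.4, -103.1, 121.5]
tcp_rot: [-3.142, 0.001, 1.333]
contact_force: [-1.4, -5.3, 0.2]
opening: -0.0
grasp_force: 2.8
```

To row units: 0.001 m / 0.5 = 0.002, 0.0005 m / 0.5 = 0.001.

>>> move_arm([
  [0, 0, 0, 0.001, 0, 0, 0],
  [0, 0, 0, 0.002, 0, 0, 0],
  [0, 0, 0, 0.002, 0, 0, 0],
])

```text
clock: 20.48
eef_pos: [463.6, -102.1, 121.5]
tcp_rot: [-3.141, 0.001, 1.333]
contact_force: [-1.5, -5.8, 0.3]
opening: -0.004
grasp_force: 2.8
```

Run:
```python
from rig import *
import cv2,numpy as np
t,_=grab_frame("top");t0=np.load("top.npz")["p"]
cv2.imwrite("pics/t4.png",t[:,:,::-1])
g=lambda a:cv2.cvtColor(a,cv2.COLOR_RGB2GRAY)
tpl=g(t)[166:236,224:252]
for n,a in(("start",g(t0)),("t2-equivalent none",None)):
    if a is None: continue
    r=cv2.matchTemplate(a,tpl,cv2.TM_CCOEFF_NORMED);_,m,_,l=cv2.minMaxLoc(r);print(n,m,l[0]-224,l[1]-166)
c2=cv2.imread("pics/t3.png",0);s=cv2.resize(c2,None,fx=.25,fy=.25,interpolation=cv2.INTER_AREA)  # origin 205,150
r=cv2.matchTemplate(s,tpl[:, :],cv2.TM_CCOEFF_NORMED);_,m,_,l=cv2.minMaxLoc(r);print("t3",m,l[0]+205-224,l[1]+150-166)
for row in (195,205,215): print(row,g(t)[row,232:262], )
```

```text
start 0.7458835244178772 -1 -1
t3 0.9767897725105286 0 0
195 [128 122 103  90  86  81  78  84 107 126 124 118 117 119 113  76  58  83
  91  92  92  90  93  94  93  94  94  95  94  94]
205 [147 146 146 147 146 140 141 134 126 118 118 114  94  67  85 101 105 102
 104 101 105 105 104 104 104 105 105 103 107 105]
215 [160 158 153 141 124 120 117 115 117 107  71  65  91 109 111 111 111 114
 110 113 110 112 115 113 111 112 114 118 115 116]
```

To row units: 0.001 m / 0.5 = 0.002, 0.0005 m / 0.5 = 0.001.

>>> move_arm([
  [0, 0, 0, 0.001, 0, 0, 0],
  [0, 0, 0, 0.002, 0, 0, 0],
  [0, 0, 0, 0.002, 0, 0, 0],
])

```text
clock: 20.9
eef_pos: [463.8, -101.4, 121.5]
tcp_rot: [-3.142, 0.001, 1.333]
contact_force: [-2.7, -7.7, 0.1]
opening: -0.001
grasp_force: 3.7
```

>>> move_arm([
  [0, 0, 0, 0.001, 0, 0, 0],
  [0, 0, 0, 0.002, 0, 0, 0],
  [0, 0, 0, 0.002, 0, 0, 0],
])

```text
clock: 21.28
eef_pos: [463.8, -101.0, 121.5]
tcp_rot: [-3.141, 0.003, 1.334]
contact_force: [-2.9, -11.8, 0.1]
opening: -0.005
grasp_force: 6.2
```

To row units: 0.001 m / 0.5 = 0.002, 0.0005 m / 0.5 = 0.001.

>>> move_arm([
  [0, 0, 0, 0.001, 0, 0, 0],
  [0, 0, 0, 0.002, 0, 0, 0],
  [0, 0, 0, 0.002, 0, 0, 0],
])

```text
clock: 21.65
eef_pos: [463.9, -100.2, 121.5]
tcp_rot: [-3.141, 0.003, 1.334]
contact_force: [-2.4, -12.2, 0.6]
opening: -0.003
grasp_force: 6.5
```

The board is home: the force rose to 12 N and held. I'll back off, return to the pedal and press it once more, to be sure the brake is biting with the board home.

To row units: -0.21 m / 0.5 = -0.42, -0.17 m / 0.5 = -0.34.

>>> move_arm([
  [0, 0, 0, -0.006, 0, 0, 0],
  [0, 0, 0, -0.04, 0, 0, 0],
  [0, 0, 0, -0.06, 0, -0.1, 0],
  [0, 0, 0, -0.06, 0, -0.22, 0],
  [0, 0, 0, -0.06, 0, -0.34, 0],
  [0, 0, 0, -0.04, 0.006, -0.42, 0],
  [0, 0, 0, 0.08, 0.024, -0.42, 0],
  [0, 0, 0, 0.2, 0.048, -0.42, 0],
])

```text
clock: 22.65
eef_pos: [511.9, -6.8, 332.5]
tcp_rot: [3.14, -0.001, 1.331]
contact_force: [0.2, -1.1, 0.8]
opening: 0.001
grasp_force: 0.0
```

To row units: 0.292 m / 0.5 = 0.584, 0.28 m / 0.5 = 0.56.

>>> move_arm([
  [0, 0, 0, 0.12, 0.024, 0, 0],
  [0, 0, 0, 0.24, 0.048, 0, 0],
  [0, 0, 0, 0.36, 0.072, 0, 0],
  [0, 0, 0, 0.48, 0.092, 0, 0],
  [0, 0, 0, 0.56, 0.106, 0.06, 0],
  [0, 0, 0, 0.584, 0.106, 0.16, 0],
  [0, 0, 0, 0.584, 0.106, 0.16, 0],
  [0, 0, 0, 0.584, 0.106, 0.16, 0],
])

```text
clock: 23.65
eef_pos: [632.3, 263.4, 253.1]
tcp_rot: [3.141, -0.0, 1.332]
contact_force: [0.4, -1.1, 0.1]
opening: 0.001
grasp_force: 0.0
```

Run:
```python
from rig import *
import cv2,numpy as np
s=sensors.sense();print(s["eef_pos"],s["tcp_rot"],s["contact_force"])
c=camera_params("wrist");p,d=grab_frame("wrist");np.savez("w3",p=p,d=d,K=c["camera_matrix"],T=c["world_from_camera"])
t,_=grab_frame("top")
im=np.hstack([p[100:300,200:480],t[150:250,210:350].repeat(2,0).repeat(2,1)]);cv2.imwrite("pics/w3.png",im[:,:,::-1])
from h import *
K,T=c["camera_matrix"],c["world_from_camera"]
g=(p.max(2).astype(int)-p.min(2)<22)&(p.mean(2)>95);m=np.zeros(g.shape,bool);m[160:236,290:360]=1
v,u=np.nonzero(g&m);W=cloud(d,K,T)
a=1.333;U=np.array([np.cos(a),np.sin(a)]);V=np.array([-U[1],U[0]])
for vv in range(v.min(),v.max(),8):
    r=u[v==vv];q=W[vv,int(r.mean())];e=q[:2]-s["eef_pos"][:2];print(vv,r.min(),r.max(),"relTCP",(e@U).round(1),(e@V).round(1),"z",q[2].round(1))
```

```text
[632.33847127 263.36367186 253.08443145] [ 3.14071362e+00 -4.91611946e-04  1.33237046e+00] [ 0.40878489 -1.07044353  0.08612126]
171 303 321 relTCP -11.6 10.4 z -0.1
179 302 338 relTCP -4.4 0.7 z 68.4
187 303 338 relTCP -12.7 0.8 z 68.4
195 303 338 relTCP -21.0 0.8 z 68.6
203 303 338 relTCP -29.5 0.8 z 68.8
211 303 337 relTCP -38.5 0.8 z 67.6
219 303 337 relTCP -47.1 0.8 z 68.3
227 303 337 relTCP -56.2 0.8 z 67.8
```

View pics/w3.png

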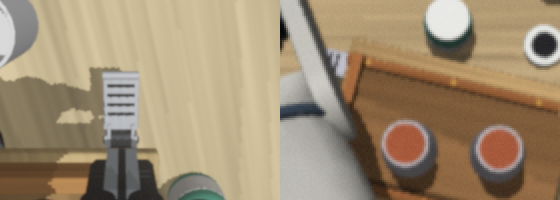

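The pedal now sits about level: tread top z≈68, nose about 3 mm inboard of the TCP. The board is visibly at the stop and the tumblers are standing.

To row units: 0.178 m / 0.5 = 0.356, 0.17 m / 0.5 = 0.34.

>>> move_arm([
  [0, 0, 0, 0.002, 0, 0.1, 0],
  [0, 0, 0, 0.002, 0, 0.2, 0],
  [0, 0, 0, 0.002, 0, 0.29, 0],
  [0, 0, 0, 0.002, 0, 0.34, 0],
  [0, 0, 0, 0.002, 0, 0.356, 0],
  [0, 0, 0, 0.002, 0, 0.356, 0],
  [0, 0, 0, 0.002, 0, 0.356, 0],
])

```text
clock: 24.62
eef_pos: [633.2, 265.5, 75.6]
tcp_rot: [3.139, -0.002, 1.333]
contact_force: [0.5, 0.6, -0.5]
opening: 0.004
grasp_force: 0.0
```

To row units: 0.004 m / 0.5 = 0.008, 0.003 m / 0.5 = 0.006.

>>> move_arm([
  [0, 0, 0, 0, 0, 0.003, 0],
  [0, 0, 0, 0, 0, 0.006, 0],
  [0, 0, 0, 0, 0, 0.008, 0],
  [0, 0, 0, 0, 0, 0.008, 0],
  [0, 0, 0, 0, 0, 0.008, 0],
])

```text
clock: 25.25
eef_pos: [632.2, 265.3, 70.4]
tcp_rot: [3.141, -0.0, 1.333]
contact_force: [-1.9, -0.1, 6.0]
opening: -0.001
grasp_force: 3.4
```

To row units: 0.001 m / 0.5 = 0.002, 0.0005 m / 0.5 = 0.001.

>>> move_arm([
  [0, 0, 0, 0, 0, 0.001, 0],
  [0, 0, 0, 0, 0, 0.002, 0],
  [0, 0, 0, 0, 0, 0.002, 0],
])

```text
clock: 25.62
eef_pos: [632.3, 265.4, 70.1]
tcp_rot: [3.141, -0.001, 1.333]
contact_force: [-4.1, -1.6, 13.6]
opening: 0.002
grasp_force: 6.2
```

To row units: 0.0005 m / 0.5 = 0.001, 0.0003 m / 0.5 = 0.0006.

>>> move_arm([
  [0, 0, 0, 0, 0, 0.0006, 0],
  [0, 0, 0, 0, 0, 0.001, 0],
  [0, 0, 0, 0, 0, 0.001, 0],
  [0, 0, 0, 0, 0, 0.001, 0],
  [0, 0, 0, 0, 0, 0.001, 0],
])

```text
clock: 26.25
eef_pos: [632.3, 265.4, 69.8]
tcp_rot: [3.141, -0.001, 1.333]
contact_force: [-4.2, -0.9, 14.0]
opening: -0.002
grasp_force: 7.1
```

To row units: 0.0004 m / 0.5 = 0.0008.

>>> move_arm([
  [0, 0, 0, 0, 0, 0.0008, 0],
  [0, 0, 0, 0, 0, 0.0008, 0],
  [0, 0, 0, 0, 0, 0.0008, 0],
  [0, 0, 0, 0, 0, 0.0008, 0],
  [0, 0, 0, 0, 0, 0.0008, 0],
])

```text
clock: 26.88
eef_pos: [632.4, 265.4, 69.5]
tcp_rot: [3.141, -0.001, 1.333]
contact_force: [-5.5, -1.3, 15.1]
opening: -0.001
grasp_force: 7.5
```

To row units: -0.06 m / 0.5 = -0.12, -0.04 m / 0.5 = -0.08.

>>> move_arm([
  [0, 0, 0, 0, 0, -0.006, 0],
  [0, 0, 0, 0, 0, -0.08, 0],
  [0, 0, 0, -0.02, -0.001, -0.12, 0.08],
  [0, 0, 0, -0.02, -0.001, -0.12, 0.08],
  [0, 0, 0, -0.02, -0.001, -0.12, 0.08],
  [0, 0, 0, -0.02, -0.001, -0.12, 0.08],
  [0, 0, 0, -0.02, -0.001, -0.12, 0.08],
  [0, 0, 0, -0.02, -0.001, -0.12, 0.08],
])

```text
clock: 27.88
eef_pos: [628.9, 255.5, 127.1]
tcp_rot: [-3.141, 0.0, 1.333]
contact_force: [-0.7, -0.7, 0.3]
opening: 0.938
grasp_force: 0.0
```

Run:
```python
from rig import *
from h import *
s=sensors.sense();print(s["eef_pos"],s["opening"],s["contact_force"])
c=camera_params("wrist");p,d=grab_frame("wrist");cv2.imwrite("pics/w4.png",p[:,:,::-1])
```

```text
[628.92500242 255.54829365 127.09391049] 0.9378763232533527 [-0.71834993 -0.70055044  0.2785236 ]
```

View pics/w4.png

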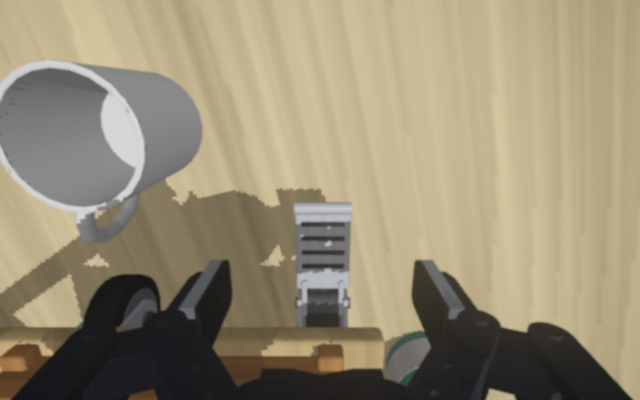

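The pedal lies centred between the open fingers (tread at u 297–350, finger tips at 230 and 415). The mug and jar are clear.

To row units: 0.081 m / 0.5 = 0.162, 0.07 m / 0.5 = 0.14.

>>> move_arm([
  [0, 0, 0, 0, 0, 0.08, 0.08],
  [0, 0, 0, 0, 0, 0.14, 0.07],
  [0, 0, 0, 0, 0, 0.162, 0.06],
  [0, 0, 0, 0, 0, 0.162, 0.05],
  [0, 0, 0, 0, 0, 0.162, 0.045],
  [0, 0, 0, 0, 0, 0.162, 0.045],
], grip_force=30)

```text
clock: 28.68
eef_pos: [629.9, 255.9, 47.9]
tcp_rot: [3.14, -0.001, 1.333]
contact_force: [0.2, 0.1, 0.4]
opening: 0.524
grasp_force: 0.0
```

>>> move_arm([
  [0, 0, 0, 0, 0, 0, 0.034],
  [0, 0, 0, 0, 0, 0, 0.03],
  [0, 0, 0, 0, 0, 0, 0.025],
  [0, 0, 0, 0, 0, 0, 0.02],
], grip_force=30)

```text
clock: 29.18
eef_pos: [629.7, 255.8, 47.7]
tcp_rot: [3.14, -0.001, 1.333]
contact_force: [-0.9, -0.5, 6.4]
opening: 0.417
grasp_force: 30.1
```

To row units: -0.014 m / 0.5 = -0.028, -0.001 m / 0.5 = -0.002.

>>> move_arm([
  [0, 0, 0, 0, 0, -0.004, 0.02],
  [0, 0, 0, 0, 0, -0.008, 0.02],
  [0, 0, 0, -0.001, 0, -0.012, 0.02],
  [0, 0, 0, -0.001, 0, -0.016, 0.02],
  [0, 0, 0, -0.002, 0, -0.02, 0.02],
  [0, 0, 0, -0.002, 0, -0.024, 0.02],
  [0, 0, 0, -0.003, 0, -0.028, 0.02],
  [0, 0, 0, -0.003, 0, -0.028, 0.02],
])

```text
clock: 30.18
eef_pos: [629.0, 253.3, 59.4]
tcp_rot: [3.141, 0.001, 1.333]
contact_force: [7.6, -2.6, -11.2]
opening: 0.411
grasp_force: 31.7
```

To row units: -0.004 m / 0.5 = -0.008, -0.001 m / 0.5 = -0.002.

>>> move_arm([
  [0, 0, 0, 0, 0, -0.002, 0.02],
  [0, 0, 0, -0.001, 0, -0.004, 0.02],
  [0, 0, 0, -0.001, 0, -0.006, 0.02],
  [0, 0, 0, -0.002, 0, -0.008, 0.02],
  [0, 0, 0, -0.002, 0, -0.008, 0.02],
])

```text
clock: 30.8
eef_pos: [628.7, 252.4, 63.2]
tcp_rot: [3.141, 0.001, 1.333]
contact_force: [6.7, -2.5, -13.2]
opening: 0.412
grasp_force: 31.6
```

To row units: -0.003 m / 0.5 = -0.006, -0.001 m / 0.5 = -0.002.

>>> move_arm([
  [0, 0, 0, 0, 0, -0.002, 0.02],
  [0, 0, 0, -0.001, 0, -0.004, 0.02],
  [0, 0, 0, -0.001, 0, -0.006, 0.02],
  [0, 0, 0, -0.001, 0, -0.006, 0.02],
])

```text
clock: 31.3
eef_pos: [628.5, 251.7, 66.1]
tcp_rot: [3.141, 0.001, 1.333]
contact_force: [6.4, -2.2, -13.0]
opening: 0.416
grasp_force: 31.7
```

To row units: -0.0015 m / 0.5 = -0.003, -0.001 m / 0.5 = -0.002.

>>> move_arm([
  [0, 0, 0, 0, 0, -0.002, 0.02],
  [0, 0, 0, 0, 0, -0.003, 0.02],
  [0, 0, 0, 0, 0, -0.003, 0.02],
])

```text
clock: 31.68
eef_pos: [628.5, 251.7, 67.5]
tcp_rot: [3.142, 0.001, 1.333]
contact_force: [6.6, -2.5, -13.0]
opening: 0.412
grasp_force: 31.6
```

To row units: -0.002 m / 0.5 = -0.004, -0.001 m / 0.5 = -0.002.

>>> move_arm([
  [0, 0, 0, 0, 0, -0.002, 0.02],
  [0, 0, 0, 0, 0, -0.004, 0.02],
  [0, 0, 0, 0, 0, -0.004, 0.02],
])

```text
clock: 32.05
eef_pos: [628.5, 251.6, 69.1]
tcp_rot: [3.142, 0.001, 1.333]
contact_force: [7.9, -1.6, -16.0]
opening: 0.413
grasp_force: 33.0
```

Run:
```python
from rig import *
from h import *
s=sensors.sense();print(s["eef_pos"],s["contact_force"])
c=camera_params("wrist");p,d=grab_frame("wrist");W=cloud(d,c["camera_matrix"],c["world_from_camera"])
e=s["eef_pos"];a=1.333;U=np.array([np.cos(a),np.sin(a)])
for v in range(200,320,8):
    q=np.median(W[v,312:334],0);print(v,((q[:2]-e[:2])@U).round(1),q[2].round(1))
cv2.imwrite("pics/w5.png",p[:,:,::-1])
```

```text
[628.48831468 251.58732077  69.14326142] [  7.90992567  -1.59991204 -16.01419251]
200 10.0 0.3
208 4.3 0.1
216 -0.9 0.4
224 -6.8 0.4
232 -12.7 0.1
240 -18.8 -0.1
248 -24.3 0.4
256 -30.7 0.3
264 11.2 89.4
272 8.7 91.4
280 2.7 87.3
288 -1.3 87.4
296 -7.1 84.4
304 -11.0 84.4
312 -17.6 81.5
```

The pedal is at its upper stop: nose top z≈91, slope about 0.3, lift force rising to 16 N. I'll nudge it a little more, then release.

To row units: -0.0007 m / 0.5 = -0.0014.

>>> move_arm([
  [0, 0, 0, 0, 0, -0.0014, 0.02],
  [0, 0, 0, 0, 0, -0.0014, 0.02],
  [0, 0, 0, 0, 0, -0.0014, 0.038],
  [0, 0, 0, 0, 0, -0.0014, 0.045],
  [0, 0, 0, 0, 0, -0.0014, 0.055],
  [0, 0, 0, 0, 0, -0.0014, 0.07],
  [0, 0, 0, 0, 0, -0.0014, 0.08],
  [0, 0, 0, 0, 0, -0.0014, 0.08],
])

```text
clock: 33.1
eef_pos: [628.4, 252.7, 71.9]
tcp_rot: [3.141, -0.0, 1.333]
contact_force: [-0.5, -0.2, -0.0]
opening: 0.937
grasp_force: 0.0
```

To row units: -0.2 m / 0.5 = -0.4, -0.17 m / 0.5 = -0.34.

>>> move_arm([
  [0, 0, 0, 0, 0, -0.04, 0.08],
  [0, 0, 0, 0.01, 0, -0.12, 0.08],
  [0, 0, 0, 0.02, 0, -0.22, 0.08],
  [0, 0, 0, 0.02, 0, -0.34, 0.08],
  [0, 0, 0, 0.02, 0, -0.4, 0.08],
  [0, 0, 0, 0.02, 0, -0.4, 0.08],
  [0, 0, 0, 0.02, 0, -0.4, 0.08],
])

```text
clock: 33.98
eef_pos: [630.3, 262.2, 271.8]
tcp_rot: [-3.141, 0.0, 1.333]
contact_force: [0.0, -0.1, -0.4]
opening: 0.94
grasp_force: 0.0
```

Run:
```python
from rig import *
from h import *
s=sensors.sense();print(s["clock"],s["eef_pos"],s["contact_force"])
c=camera_params("wrist");p,d=grab_frame("wrist");W=cloud(d,c["camera_matrix"],c["world_from_camera"])
t,td=grab_frame("top")
z=np.load("top.npz");Wt=cloud(td,z["K"],z["T"])
g=(p.max(2).astype(int)-p.min(2)<22)&(p.mean(2)>95);g[:, :295]=0;g[:,350:]=0;g[:150]=0;g[260:]=0
e=s["eef_pos"];a=1.333;U=np.array([np.cos(a),np.sin(a)])
v,u=np.nonzero(g&(W[...,2]>50)&(W[...,2]<110))
q=W[v,u];x=(q[:,:2]-e[:2])@U;k=np.polyfit(x,q[:,2],1);print("pedal slope",np.arctan(k[0]),"z range",q[:,2].min(),q[:,2].max(),len(v))
im=np.vstack([p[100:300,160:480],t[145:285,215:375].repeat(2,0).repeat(2,1)]);cv2.imwrite("pics/w6.png",im[:,:,::-1])
```

```text
33.975 [630.30212828 262.17825936 271.8180589 ] [ 0.01991013 -0.05639281 -0.3744546 ]
pedal slope 0.29499793347871905 z range 58.5032016061478 93.1145152094586 1686
```

View pics/w6.png

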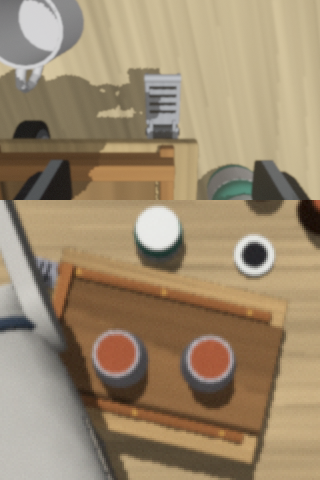

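The pedal is up (slope 0.295, so the joint is about 0), the board is flush at the stop, both tumblers are standing and the bystanders are untouched. I'm handing in.

```bash
python3 -c "
from rig import *
print(order.sign_off())"
```

```text
the job is handed in; nothing more can be done
None
```

I handed the job in at about 34 s: the brake was set at about 16 N, the board slid home against the end stop, and the pedal is back fully up. Both tumblers are standing, the trolley is about 4 mm from its place, and the jar, mug and lid are untouched; the sign-off returned no verdict.

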